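# Check a strip reader's slot with a gauge blade

## Robot

A 6-joint arm with a two-finger parallel gripper is mounted at the origin on a cart in front of the work surface, level with it; the furniture and walls round the work are solid. World frame = base frame: x ahead of the robot, y to its left, z up, the work surface at z = 0. Lengths are in mm, angles in rad, forces in N, time in s.
With the tool pointing down it reaches from about 325 to 750 mm from the base axis. Payload 7.6 kg.
Tool frame: the origin (TCP) lies at the very end of the fingers, on their centre line; the grasp point (between the pads) lies 19 mm behind it; z points along the fingers, y is the line along which they close (so a half turn about z gives the same grasp; the last joint's range is limited). The gripper opens to 85 mm and grips with 20 to 120 N. Pads are 22 mm wide; open, the fingers measure 114 mm over their backs; the gripper's body (76 mm by 85 mm) begins 54 mm behind the grasp point. The pads swing forward as they close: fully open they stand 13 mm farther back than shut.
Start: joints at [1.241, 0.052, 1.401, -0, 1.689, -0.07], TCP at [134.848, 507.407, 231.323] pointing down, gripper open.
Joint ranges: [-2.9, 2.9], [-0.91, 2.17], [0.12, 2.37], [-1.06, 4.2], [0.26, 2.73], [-2.93, 2.93]. Speed limits (rad/s): [2.57, 2.57, 3.01, 3.14, 3.14, 3.14].

## Interface

Orientations are given as [roll, pitch, yaw] about the fixed x, y, z axes, in that order (R = Rz(yaw) Ry(pitch) Rx(roll)).
In Python, from workcell import sensors, cams, job gives the robot as it stands.
- The arm moves only by the tool send_rows, never from a script. Its argument "deltas" is text: rows parted by semicolons, each of 4 numbers parted by spaces: the shift along the tool's x, y, z in m, then the turn about the tool's z in degrees. A call has 1 to 8 rows; each row is the pose to reach, as a shift and turn from the pose commanded when the call began, along the tool's axes at that moment; what a row does not reach only later rows make up. A row lasts 1/8 s, in which the tool goes at most 62.5 mm and 10.7 degrees, less where a joint would pass 70% of its speed; a pose out of reach is approached as far as the arm can. A call with a gripper value outside its range is refused whole. "jaw" is the closure, from 0 (fully open) to 1 (shut), set as the call begins (left out, the last holds). The fingers move at their own pace and stop on an object; "newtons" is the grip in N (left out, the last holds). Time passes only in rows, so rows that repeat a pose let the fingers close. It gives the time, the measured TCP pose, the force, the opening and the grip force at its end, in the units of the state.
- sensors.observe(): the state, without advancing time (a new reading comes with each control period).
- cams.grab_frame(name): name is "scene" or "top" or "wrist"; returns the picture (384x512x3 uint8, red, green, blue); there is no depth.
- cams.camera_info(name): a dict with "fx", "fy", "cx", "cy" (pixels), "xyz" and "rotation" of the camera in the world; the wrist camera has in their place "T_tool_cam" (4x4, takes a point from camera to tool coordinates, whose origin is the TCP and whose axes are the flange's). Camera axes: x right, y up, looking along -z (the intrinsics and any distortion apply to the point x, -y, -z); pixel columns grow to the right and rows downward; lengths in mm; the calibration is good to about 2 mm. A picture is of the moment at which its call begins: read the wrist's pose just before it. camera_info takes no time and is no camera call.
- job.hand_in(): hands the job in; it is judged then, once.
The state is a dict: "time_s": time; "q": joint angles; "qd": joint speeds; "joint_efforts": joint torques, N m; "ee_pos": TCP position; "tool_rot": TCP orientation; "ft_force": force on the tool from outside, world axes, zero at the start; "wrist_torque": the same for the moment, N m; "width": finger opening in mm; "grip_force": force on a finger pad.
Only numpy, scipy, OpenCV 4.12 (cv2) and the standard library are available. Lean on these libraries where they do the work, as an engineer would, in place of code of your own. Each camera call takes 0.05 s, during which the arm holds its last target. There are 200 camera calls.

## Task

Check the slot of the white strip reader with the red gauge: take it from its stand, slide its blade squarely down into the leaning slot until the mouth of the slot lies within the blade's red band and no deeper, and hold it still there for two seconds. Then draw it out and put it back upright, all the way down, in its place in the stand, and let go. Leave the blue gauge and the other things on the bench alone.

Things in the scene. Friction and masses are not known exactly. Their poses are not given: they have to be found in the camera images.
- gauge_red: Loose flat gauge, red handle, 150 mm long, about 90 g. Origin: centre of the blade's tip; z runs up to the handle, x thickness, y width. Steel blade 5 mm thick, 36 wide, z 0 to 90, red band round it z 40 to 52. Handle 16 thick (x), 32 wide (y), z 90 to 150. Starts blade down in one of the stand's two slots (which varies; may lean 7 degrees in the play). Either face may be forward.
- gauge_blue: The other gauge in the stand: the same shape and size, blue handle, blue band from z = 22 to 34 mm. Not to be used or moved.
- slot: Head of the white strip reader, fixed, slot in its sloping top. Origin: centre of the slot's mouth, 115 mm above the bench. z points out of the slot, up and to the front, 35 degrees from vertical; the blade goes in along -z. x across the gap, y along the slot. Gap 8 mm, 46 long, 74 deep, rigid, lips bevelled 3 mm. Face: x -30 (front, low) to +52 mm (rear, high), y -55 to +55; nothing on it.
- reader: Grey base of the strip reader, fixed, 150 (x) by 130 (y) by 34 mm. Origin: centre of its underside, on the bench; its front is -x. The head slot is fixed to it, the mouth 30 mm in front of the origin.
- stand: Fixed aluminium gauge stand, 70 (x) by 198 (y) by 52 mm high. Origin: centre of its underside. Two upright slots centred at y = +45 and -45 mm, each 9 mm wide (x), 44 long (y), from the top (z 52) down to a floor at z = 12, long lips bevelled 4 mm. A gauge stands in each, tip on the slot's floor, width along y, handle's top 162 mm above the bench.
- small_carton: Loose small white and green carton, 51 by 93 by 84 mm high, a bystander to the left; origin at the centre of its underside.
- amber_lid: Loose round amber-coloured lid lying flat, 72 mm across, 14 mm high, a bystander to the left; origin at the centre of its underside.
- tester: Loose small white tester with two windows, 52 by 78 by 18 mm, a bystander; origin at its underside.
- marker_pen: Loose blue and white marker pen, 137 mm long, 18 mm high, a bystander lying near the front edge; origin at its underside.
- microscope_a: Tall fixed microscope that stands on the bench between the reader's and the stand's places, about 0.13 m wide (y), taller than the carried gauge; its origin is on the bench below its middle and its foot comes to within about 0.48 m of the robot's axis. Carry things round in front of it, nearer the robot.
Mind the look-alikes: they are no part of the job. What is shaped like the gauge_red but green, orange or purple is not meant.

How it is judged:
By the outcome, as a careful person would: the job done as asked, in the order asked, and still so for the second after the job is handed in, with the robot touching nothing.
It also fails if it takes over 72 s, if anything falls off the work surface, if the arm or the gripper's body presses on something with over 40 N, if the wrist force passes 120 N, or if a joint passes its speed limit or range.

## Working session

There is one attempt and no reset: what is moved stays moved. The work goes in short steps, Python scripts to look and compute and a tool call to move; the robot and the scene stay as the last step left them, time stands still between calls to the robot, and variables do not carry over. Pictures are saved under pics/ and viewed, at most 11 in all, crops included, and the job is handed in when it is done.

Besides the shell and the picture viewer there is one more tool, called by a JSON object that holds its "fn" and its "kwargs". send_rows: Moves the arm, as the interface text tells. Its arguments: {"type":"object","properties":{"deltas":{"type":"string"},"jaw":{"type":"number"},"newtons":{"type":"number"}},"required":["deltas"]}

```bash
mkdir -p pics; ls; python3 - <<'E'
from workcell import sensors,cams,job
import cv2,numpy as np
print(sensors.observe())
for n in("scene","top","wrist"):
    i=cams.camera_info(n);print(n,i)
    im=cams.grab_frame(n);np.save(f"pics/{n}0.npy",im)
    cv2.imwrite(f"pics/{n}0.png",im[:,:,::-1])
E
python3 -c "
import cv2
a=cv2.imread('pics/scene0.png');b=cv2.imread('pics/top0.png')
cv2.imwrite('pics/s.png',cv2.resize(a,(768,576)));cv2.imwrite('pics/t.png',cv2.resize(b,(768,576)))"
```

```text
pics
{'time_s': 0.0, 'q': array([ 1.24069866e+00,  5.28497158e-02,  1.40171641e+00,  2.81284133e-05,
        1.68862076e+00, -7.02751580e-02]), 'qd': array([-0.00013423, -0.00047139,  0.00065742,  0.0001588 , -0.00015788,
       -0.00097698]), 'joint_efforts': array([-5.42561138e-04, -3.81670046e+01, -3.60187447e+01, -1.19166175e-04,
        6.05311274e-03, -1.18030283e-05]), 'ee_pos': array([134.73658556, 507.10310523, 230.46985628]), 'tool_rot': array([-3.14000432e+00, -1.39812397e-04,  2.88177332e+00]), 'ft_force': array([-1.29323405,  0.03732373,  0.33761213]), 'wrist_torque': array([ 0.00075646,  0.0147958 , -0.09816291]), 'grip_force': 0.0, 'width': 85.38310256986173}
scene {'fx': 389.5370591441213, 'fy': 389.5370591441213, 'cx': 257.00213794354676, 'cy': 196.0485536090822, 'xyz': array([ -17.37912309,  722.02528043, 1152.89759282]), 'rotation': array([ 0.69521293, -0.0124115 , -2.3730303 ])}
top {'fx': 356.28879070909306, 'fy': 356.28879070909306, 'cx': 255.9442599946841, 'cy': 196.51597170553467, 'xyz': array([ 318.01947555,  120.28919103, 1188.05824964]), 'rotation': array([ 0.25851113, -0.00612086, -1.73835292])}
wrist {'fx': 319.58884087851925, 'fy': 319.58884087851925, 'cx': 258.9185460689486, 'cy': 194.68498406671142, 'T_tool_cam': array([[-2.69918924e-04,  9.57447744e-01,  2.88606555e-01,
         7.30292397e+01],
       [ 9.99999958e-01,  2.27029893e-04,  1.82080597e-04,
         3.73274545e-01],
       [ 1.08810342e-04,  2.88606592e-01, -9.57447765e-01,
        -1.44406874e+02],
       [ 0.00000000e+00,  0.00000000e+00,  0.00000000e+00,
         1.00000000e+00]])}
```

View pics/s.png

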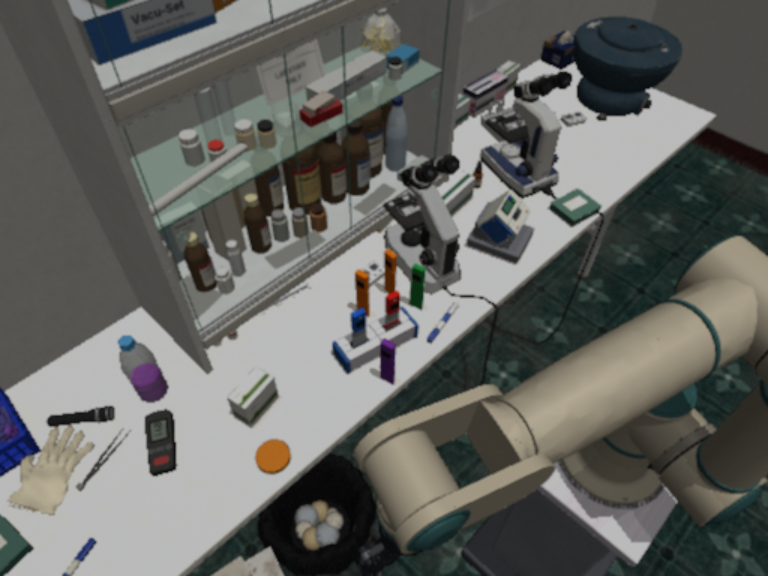

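View pics/t.png

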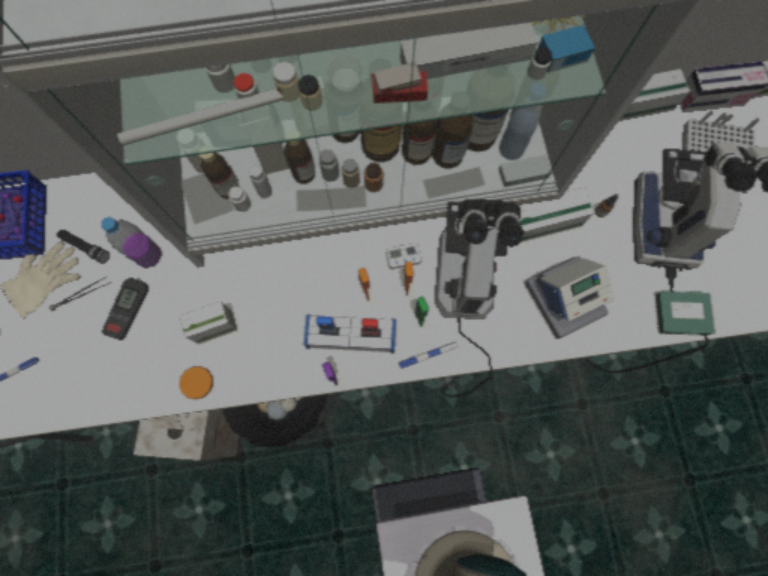

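The red-handled gauge stands in the stand's right slot (scene 392,303; top 370,325 in the 768-wide views). Look-alikes:
- Blue in the stand, left slot (scene 358,320)
- Orange (362,290 and 390,265)
- Green (417,283)
- Purple (387,358)
- The red-and-white box on the shelf is not a gauge.

The reader is at scene 500,225 and top 570,290. I'll check the choice in a close crop of the same frames.

```bash
cat > h.py <<'E'
from workcell import sensors,cams,job
import cv2,numpy as np
from scipy.spatial.transform import Rotation as Ro
def cam(n):
    i=cams.camera_info(n);K=np.array([[i['fx'],0,i['cx']],[0,i['fy'],i['cy']],[0,0,1]])
    if 'xyz' in i: R=Ro.from_euler('xyz',i['rotation']).as_matrix();t=np.array(i['xyz'])
    else:
        s=sensors.observe();T=i['T_tool_cam'];Rt=Ro.from_euler('xyz',s['tool_rot']).as_matrix()
        R=Rt@T[:3,:3];t=Rt@T[:3,3]+s['ee_pos']
    return K,R,t
def proj(c,P):
    K,R,t=c;p=(np.atleast_2d(P)-t)@R*[1,-1,-1];p=p@K.T;return p[:,:2]/p[:,2:]
def ray(c,uv,z):
    K,R,t=c;d=np.linalg.solve(K,[uv[0],uv[1],1])*[1,-1,-1];d=R@d;return t+d*(z-t[2])/d[2]
E
python3 - <<'E'
from h import *
S,T=cam('scene'),cam('top')
s,t=np.load('pics/scene0.npy'),np.load('pics/top0.npy')
print(proj(T,[[0,0,0],[135,507,230]]),proj(S,[[0,0,0],[135,507,230]]))
for n,c,im in(('s',S,s),('t',T,t)):
    h=cv2.cvtColor(im,cv2.COLOR_RGB2HSV)
    m=(((h[...,0]<6)|(h[...,0]>174))&(h[...,1]>150)&(h[...,2]>70)).astype(np.uint8)
    k,l,st,ce=cv2.connectedComponentsWithStats(m)
    for j in range(1,k):
        if st[j,4]>15:print(n,st[j],ce[j],ray(c,ce[j],155).round(1))
def crop(im,x,y,w,h):return cv2.resize(im[y:y+h,x:x+w],(400,300),interpolation=cv2.INTER_CUBIC)
o=np.vstack([np.hstack([crop(t,195,190,100,75),crop(t,340,160,80,60)]),np.hstack([crop(s,215,165,100,75),crop(s,300,120,68,51)])])
cv2.imwrite('pics/c.png',o[...,::-1])
E
```

```text
[[310.44371675 391.39154059]
 [108.45557865 395.51240528]] [[407.42714231 301.95137827]
 [269.6592193  370.10972748]]
s [213  67  14   9  28] [220.85714286  71.        ] [1184.  -301.9  155. ]
s [139  94  10   6  51] [143.25490196  96.54901961] [1273.1   59.2  155. ]
s [258 194   8  10  50] [261.44 197.9 ] [536.3 110.4 155. ]
s [103 305   8   4  24] [106.66666667 306.58333333] [571.  676.2 155. ]
t [156  49  12  11 103] [161.87378641  54.2038835 ] [1124.1  296.9  155. ]
t [275  53   9   9  26] [280.19230769  58.26923077] [1044.4  -91.2  155. ]
t [242 213   9   5  41] [246.12195122 214.90243902] [535.6 106.5 155. ]
```

View pics/c.png

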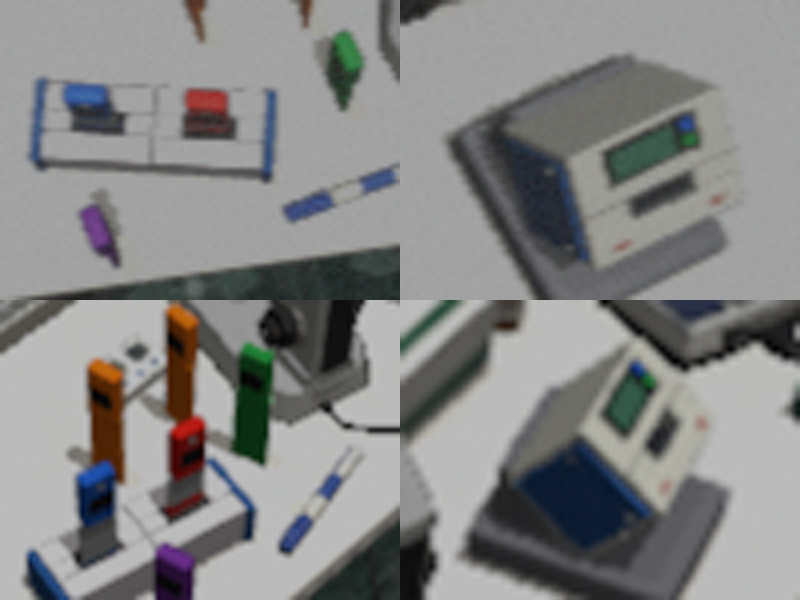

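The crop confirms it: the gauge with the red handle and a red band near the stand's top is in the stand's right slot (crop 207,105 and 187,447). The reader face carries one slot (crop 662,195 and 662,433). Next I fit the poses from the points I read off.

```bash
cat >> h.py <<'E'
from scipy.optimize import least_squares
def fit(obs,x0):  # obs: list of (cam, local pt(x,y,z), uv); returns x,y,yaw
    def w(p,P):c,s=np.cos(p[2]),np.sin(p[2]);return np.array([p[0]+c*P[0]-s*P[1],p[1]+s*P[0]+c*P[1],P[2]])
    f=lambda p:np.concatenate([proj(c,w(p,P))[0]-uv for c,P,uv in obs])
    r=least_squares(f,x0,loss='soft_l1');return r.x,f(r.x).reshape(-1,2).round(1)
E
python3 - <<'E'
from h import *
S,T=cam('scene'),cam('top')
a=lambda u,v:np.array([195+u/4,190+v/4]); b=lambda u,v:np.array([340+(u-400)/5,160+v/5])
c=lambda u,v:np.array([215+u/4,165+(v-300)/4]); d=lambda u,v:np.array([300+(u-400)*.17,120+(v-300)*.17])
C,s=np.cos(np.radians(35)),np.sin(np.radians(35))
sl=lambda x,y:(x*C,y,115+x*s)
st=[(T,(35,99,52),a(38,80)),(T,(35,-99,52),a(275,90)),(T,(-35,-99,52),a(268,173)),(T,(-35,99,52),a(35,160)),
 (S,(35,-99,52),c(210,460)),(S,(-35,-99,52),c(250,510)),(S,(35,99,52),c(32,552))]
p,r=fit(st,[530,150,0]);print('stand',p,r.tolist())
rd=[(T,sl(-30,55),b(585,265)),(T,sl(-30,-55),b(745,195)),(T,sl(52,-55),b(715,88)),(T,sl(52,55),b(570,155)),(T,sl(0,0),b(662,195)),
 (T,sl(0,23),b(632,210)),(T,sl(0,-23),b(692,182)),
 (S,sl(52,-55),d(640,340)),(S,sl(-30,-55),d(715,425)),(S,sl(-30,55),d(660,520)),(S,sl(52,55),d(577,430)),(S,sl(0,0),d(662,433))]
p,r=fit(rd,[600,-200,0]);print('slot',p,r.tolist())
for n,uv in dict(red=a(207,97),blue=a(87,93)).items():print(n,'z162',ray(T,uv,162).round(1))
for n,uv in dict(redS=c(187,427),blueS=c(97,472)).items():print(n,'z162',ray(S,uv,162).round(1))
for n,uv in dict(green=a(345,108),purple=a(118,265)).items():print(n,'z0',ray(T,uv,0).round(1))
print('micro foot left',ray(T,(436/1.5,300/1.5),20),'right',ray(T,(495/1.5,315/1.5),20),'front edge',ray(T,(430/1.5,375/1.5),0))
# lean seen in the views: handle bottom z102
E
```

```text
stand [ 5.43243397e+02  1.51641951e+02 -2.16491388e-01] [[-1.4, -0.6], [-0.1, -0.1], [0.7, 0.4], [-2.6, 0.6], [1.3, -1.5], [2.6, -1.0], [-1.5, -0.1]]
slot [ 519.68354085 -348.81973596  -12.31247203] [[1.0, 1.0], [-0.6, 1.2], [0.7, -0.5], [-1.6, 0.1], [-1.0, -0.2], [-1.4, -0.3], [-0.6, -0.5], [0.4, -1.5], [1.2, -1.4], [0.5, -0.9], [0.4, -0.7], [0.2, 0.0]]
red z162 [535.8 104.5 162. ]
blue z162 [553.4 191.  162. ]
redS z162 [535.1 110.4 162. ]
blueS z162 [554.2 195.6 162. ]
green z0 [541.3 -12.1   0. ]
purple z0 [442.6 197.1   0. ]
micro foot left [589.93668961 -52.14354239  20.        ] right [ 534.01563407 -176.00706577   20.        ] front edge [428.66635174  -9.22745595   0.        ]
```

{"fn": "send_rows", "kwargs": {"deltas": "-0.019 -0.011 0 0; -0.058 -0.034 0 0; -0.107 -0.062 0 0; -0.160 -0.094 0 -0.5; -0.214 -0.125 0 -1; -0.268 -0.156 0 -1.5; -0.312 -0.182 0 -2; -0.341 -0.199 0 -2.5", "jaw": 0}}

```text
time_s: 1.15
ee_pos: [414.5, 225.6, 231.0]
tool_rot: [-3.141, -0.0, 2.924]
ft_force: [0.1, 0.1, -0.1]
width: 85.7
grip_force: 0.0
```

{"fn": "send_rows", "kwargs": {"deltas": "-0.02 -0.012 0 0; -0.05 -0.03 0 0; -0.085 -0.052 0 0; -0.115 -0.07 0 0; -0.133 -0.081 0 0; -0.140 -0.086 0 0; -0.140 -0.086 0 0;-0.140 -0.086 0 0"}}

```text
time_s: 2.15
ee_pos: [531.1, 114.2, 231.5]
tool_rot: [3.141, 0.0, 2.926]
ft_force: [0.8, 0.9, -1.2]
width: 85.7
grip_force: 0.0
```

```bash
python3 - <<'E'
from h import *
s=sensors.observe();print({k:s[k] for k in('time_s','ee_pos','tool_rot','q')})
W=cam('wrist');im=cams.grab_frame('wrist');np.save('pics/w1.npy',im)
big=cv2.resize(im,(800,600),interpolation=cv2.INTER_CUBIC)[...,::-1].copy()
cv2.imwrite('pics/w1.png',big)
E
```

```text
{'time_s': 2.15, 'ee_pos': array([531.10830516, 114.24997736, 231.47408531]), 'tool_rot': array([3.14125750e+00, 3.56355057e-05, 2.92646710e+00]), 'q': array([ 1.43755483e-01,  1.03694616e-01,  1.34610729e+00,  3.03501900e-04,
        1.69163966e+00, -1.21187868e+00])}
```

View pics/w1.png

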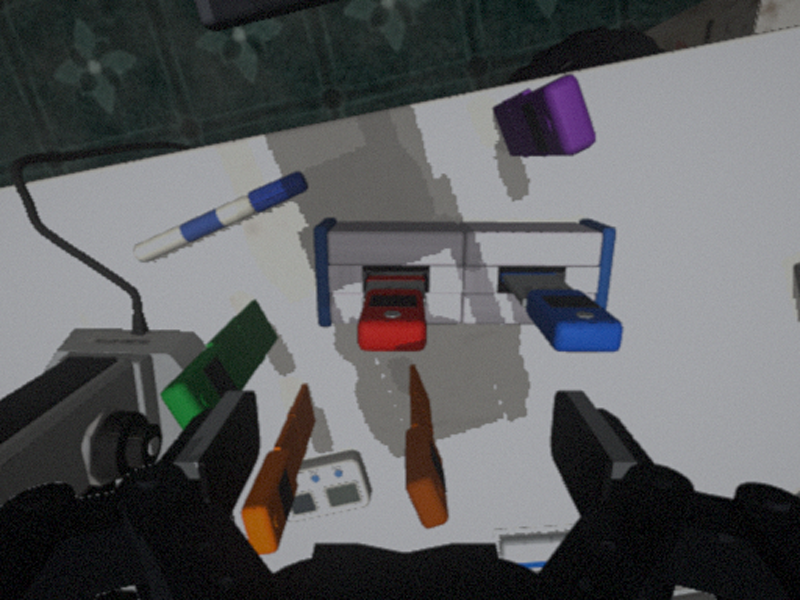

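The wrist view shows the red handle at (392,330), blue at (575,325), and the stand top spanning (325–605, 265–325). Purple, green and orange stand loose around it. I check my stand pose against this view.

```bash
python3 - <<'E'
from h import *
W=cam('wrist');k=800/512
def loc(p,P):
    c,s=np.cos(p[2]),np.sin(p[2]);P=np.array(P,float);return np.c_[p[0]+c*P[:,0]-s*P[:,1],p[1]+s*P[:,0]+c*P[:,1],P[:,2]]
p=[543.2,151.6,-.2165]
P=[(x,y,z) for z in(0,52) for x in(-35,35) for y in(-99,99)]+[(x,y,162) for x in(-8,8) for y in(-61,-29)]+[(-4.5,-67,52),(-4.5,-23,52),(4.5,-67,52),(4.5,-23,52)]
for a,b in zip(P,proj(W,loc(p,P))*k):print(a,b.round())
h=cv2.cvtColor(np.load('pics/w1.npy'),cv2.COLOR_RGB2HSV)
m=(((h[...,0]<6)|(h[...,0]>174))&(h[...,1]>140)&(h[...,2]>60)).astype(np.uint8)
n,l,st,ce=cv2.connectedComponentsWithStats(m)
for j in range(1,n):
    if st[j,4]>30:print((st[j]*k).round(),(ce[j]*k).round())
E
```

```text
(-35, -99, 0) [324. 212.]
(-35, 99, 0) [589. 212.]
(35, -99, 0) [328. 302.]
(35, 99, 0) [580. 302.]
(-35, -99, 52) [311. 221.]
(-35, 99, 52) [618. 221.]
(35, -99, 52) [317. 324.]
(35, 99, 52) [605. 324.]
(-8, -61, 162) [355. 313.]
(-8, -29, 162) [426. 313.]
(8, -61, 162) [356. 346.]
(8, -29, 162) [426. 346.]
(-4.5, -67, 52) [362. 267.]
(-4.5, -23, 52) [428. 268.]
(4.5, -67, 52) [362. 281.]
(4.5, -23, 52) [428. 281.]
[366. 277.  59.   5. 108.] [395. 277.]
[ 358.  289.   69.   62. 1875.] [392. 326.]
```

{"fn": "send_rows", "kwargs": {"deltas": "-0.003 -0.003 0.01 0; -0.005 -0.0055 0.03 0; -0.005 -0.0055 0.05 0; -0.005 -0.0055 0.06 0; -0.005 -0.0055 0.063 0; -0.005 -0.0055 0.063 0"}}

```text
time_s: 2.95
ee_pos: [535.5, 107.1, 168.8]
tool_rot: [3.141, 0.001, 2.926]
ft_force: [-0.2, 0.2, 0.7]
width: 85.3
grip_force: 0.0
```

{"fn": "send_rows", "kwargs": {"deltas": "0 0 0.015 0; 0 0 0.035 0; 0 0 0.05 0; 0 0 0.056 0; 0 0 0.056 0"}}

```text
time_s: 3.58
ee_pos: [535.3, 107.0, 112.1]
tool_rot: [-3.142, -0.0, 2.925]
ft_force: [-0.4, 0.3, 0.2]
width: 85.4
grip_force: 0.0
```

{"fn": "send_rows", "kwargs": {"deltas": "0 0 0 0; 0 0 0 0; 0 0 0 0; 0 0 0 0; 0 0 0 0; 0 0 0 0", "jaw": 1, "newtons": 30}}

```text
time_s: 4.32
ee_pos: [535.5, 107.0, 112.8]
tool_rot: [3.141, 0.001, 2.925]
ft_force: [0.8, -0.4, 3.7]
width: 31.4
grip_force: 31.4
```

{"fn": "send_rows", "kwargs": {"deltas": "0 0 -0.006 0; 0 0 -0.015 0; 0 0 -0.025 0; 0 0 -0.032 0; 0 0 -0.033 0; 0 0 -0.033 0", "newtons": 30}}

```text
time_s: 5.08
ee_pos: [535.2, 107.0, 145.2]
tool_rot: [3.142, -0.0, 2.925]
ft_force: [0.2, -0.4, -1.8]
width: 31.8
grip_force: 31.0
```

```bash
cat > look.py <<'E'
import sys
from h import *
s=sensors.observe();print(s['ee_pos'].round(1),s['tool_rot'].round(3),s['time_s'],s['width'].__round__(1))
out=[]
a=sys.argv[1]
im=cams.grab_frame('scene');np.save(f'pics/{a}s.npy',im)
w=cams.grab_frame('wrist');np.save(f'pics/{a}w.npy',w)
P=np.array([s['ee_pos']+[0,0,-30]]);u,v=proj(cam('scene'),P)[0].astype(int)
u=np.clip(u-50,0,412);v=np.clip(v-50,0,284)
o=np.hstack([cv2.resize(im[v:v+100,u:u+100],(400,400),interpolation=cv2.INTER_CUBIC),cv2.resize(w[:,100:400],(400,400*384//300))[:400]])
print('crop',u,v);cv2.imwrite(f'pics/{a}.png',o[...,::-1])
E
python3 look.py g1
```

```text
[535.2 107.  145.2] [ 3.142 -0.     2.925] 5.075 31.8
crop 212 154
```

View pics/g1.png

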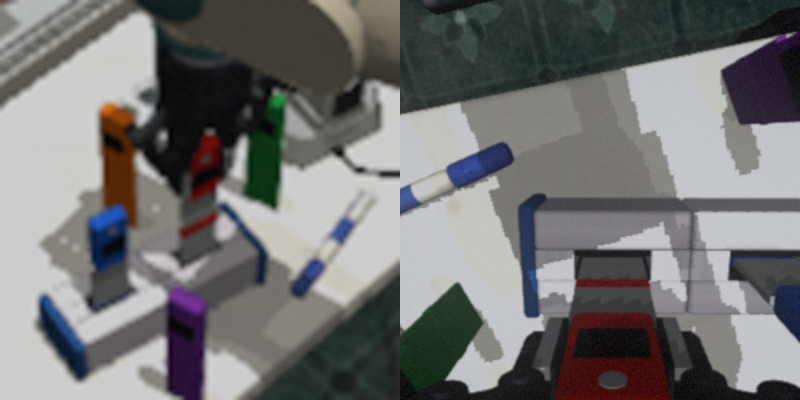

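{"fn": "send_rows", "kwargs": {"deltas": "0.007 0 0 0; 0.014 0 0.0006 0; 0.026 0 0.0026 0; 0.038 0 0.0057 0; 0.0495 0 0.010 0; 0.0605 0 0.0157 0; 0.069 0 0.021 0; 0.070 0 0.022 0", "newtons": 22}}

```text
time_s: 6.18
ee_pos: [466.1, 122.3, 122.8]
tool_rot: [3.142, -0.001, 2.926]
ft_force: [1.5, 0.4, 0.4]
width: 31.8
grip_force: 31.7
```

```bash
python3 look.py g2
```

```text
[466.1 122.3 122.8] [ 3.142e+00 -1.000e-03  2.926e+00] 6.175 31.8
crop 223 173
```

View pics/g2.png

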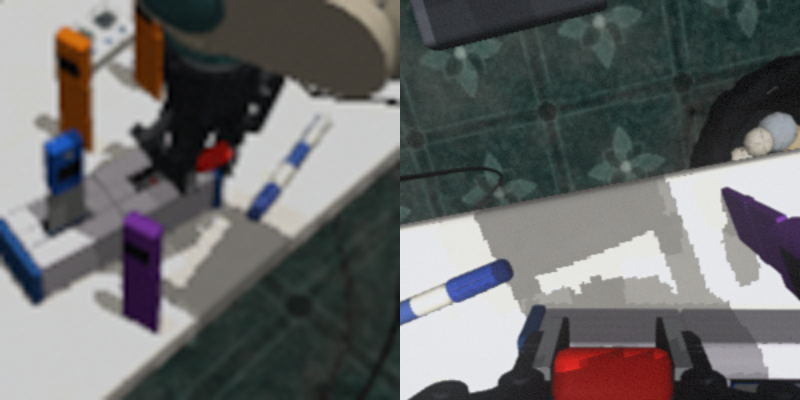

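{"fn": "send_rows", "kwargs": {"deltas": "0.006 0 -0.008 0; 0.014 0 -0.020 0; 0.023 0 -0.033 0; 0.032 0 -0.046 0; 0.034 0 -0.062 0; 0.034 0 -0.080 0; 0.034 0 -0.092 0; 0.034 0 -0.095 0", "newtons": 40}}

```text
time_s: 7.28
ee_pos: [434.2, 129.3, 219.3]
tool_rot: [3.141, 0.001, 2.925]
ft_force: [1.2, 0.1, -1.5]
width: 31.8
grip_force: 41.5
```

```bash
cat > tilt.py <<'E'
from h import *
import sys
a=sys.argv[1]
s=sensors.observe();Rt=Ro.from_euler('xyz',s['tool_rot']).as_matrix()
W=cam('wrist');S=cam('scene')
im=cams.grab_frame('wrist');np.save(f'pics/{a}w.npy',im);sc=cams.grab_frame('scene');np.save(f'pics/{a}s.npy',sc)
def mask(im,v=60):
    h=cv2.cvtColor(im,cv2.COLOR_RGB2HSV);m=(((h[...,0]<6)|(h[...,0]>174))&(h[...,1]>140)&(h[...,2]>v)).astype(np.uint8)
    n,l,st,ce=cv2.connectedComponentsWithStats(m);return [(st[j].tolist(),ce[j].round(1)) for j in range(1,n) if st[j,4]>12]
print(s['ee_pos'].round(1),s['time_s']);print('W',mask(im));print('S',mask(sc))
for th in(28,32,35,38,42):
    t=np.radians(th);za=Rt@[np.sin(t),0,-np.cos(t)];xa=Rt@[-np.cos(t),0,-np.sin(t)];ya=Rt@[0,1,0]
    g=s['ee_pos']-19*Rt[:,2]
    tip=g-120*za
    f=lambda x,y,z:tip+x*xa+y*ya+z*za
    print(th,'top rows',[proj(W,f(x,0,150))[0].round(1).tolist() for x in(-8,8)],'tip S',proj(S,[f(0,0,0),f(-2.5,0,46),f(-8,0,100),f(0,0,150)]).round(1).tolist())
o=np.hstack([cv2.resize(sc[140:290,160:360],(400,300),interpolation=cv2.INTER_CUBIC),cv2.resize(im,(400,300))])
cv2.imwrite(f'pics/{a}.png',o[...,::-1])
E
python3 tilt.py g3
```

```text
[434.2 129.3 219.3] 7.275
W [([214, 261, 91, 46, 3902], array([258.9, 283.2]))]
S [([200, 67, 28, 17, 165], array([215.7,  75.1])), ([139, 94, 10, 6, 53], array([143.3,  96.5])), ([201, 111, 9, 5, 25], array([204.7, 113.1])), ([222, 112, 7, 3, 13], array([224.8, 112.9])), ([280, 196, 10, 8, 46], array([284.3, 199.3])), ([103, 304, 9, 6, 30], array([106.7, 306.6]))]
28 top rows [[258.0, 251.2], [258.0, 298.3]] tip S [[270.1, 211.1], [274.9, 208.5], [281.3, 206.0], [285.5, 199.6]]
32 top rows [[258.0, 245.3], [258.0, 292.1]] tip S [[268.9, 208.9], [274.1, 207.1], [281.0, 205.6], [285.9, 200.2]]
35 top rows [[258.0, 241.1], [258.0, 287.3]] tip S [[268.1, 207.2], [273.5, 206.0], [280.8, 205.3], [286.1, 200.7]]
38 top rows [[258.0, 237.1], [258.0, 282.5]] tip S [[267.2, 205.5], [273.0, 204.9], [280.6, 205.0], [286.3, 201.2]]
42 top rows [[258.0, 231.9], [258.0, 276.1]] tip S [[266.2, 203.2], [272.3, 203.5], [280.3, 204.6], [286.6, 201.8]]
```

View pics/g3.png

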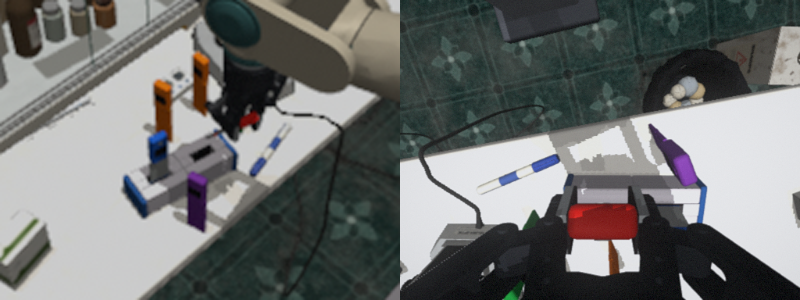

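The red handle is held tilted in the fingers (right view 600,220). I need the tilt angle, so I probe the pixel column through it instead of using another picture.

```bash
python3 - <<'E'
from h import *
im=np.load('pics/g3w.npy')
for r in range(226,330,3):print(r,im[r,262].tolist(),im[r,235].tolist())
m=(im[...,0]>im[...,1]*2.)&(im[...,0]>60)
for r in range(258,312,4):
    c=np.where(m[r,200:320])[0]; print(r,(c.min()+200,c.max()+200) if len(c) else None,im[r,258])
W=cam('wrist');s=sensors.observe();Rt=Ro.from_euler('xyz',s['tool_rot']).as_matrix()
for th in(20,24,28,32,36):
  for gz in(115,122,130):
    t=np.radians(th);za=Rt@[np.sin(t),0,-np.cos(t)];xa=Rt@[-np.cos(t),0,-np.sin(t)];ya=Rt@[0,1,0]
    tip=s['ee_pos']-21*Rt[:,2]-gz*za
    f=lambda x,y,z:tip+x*xa+y*ya+z*za
    print(th,gz,'topF,topR,botF,botR(150/90)',proj(W,[f(-8,0,150),f(8,0,150),f(-8,0,90),f(8,0,90)])[:,1].round(),'tip F/R',proj(W,[f(-2.5,0,0),f(2.5,0,0)])[:,1].round(),'wid',np.ptp(proj(W,[f(-8,16,150),f(-8,-16,150)])[:,0]).round(),np.ptp(proj(W,[f(8,16,150),f(8,-16,150)])[:,0]).round())
E
```

```text
226 [88, 86, 89] [86, 83, 89]
229 [88, 87, 90] [100, 98, 102]
232 [86, 83, 89] [108, 105, 109]
235 [89, 86, 90] [108, 107, 109]
238 [87, 81, 86] [105, 104, 110]
241 [118, 115, 117] [172, 168, 176]
244 [164, 162, 167] [166, 164, 172]
247 [164, 161, 169] [194, 193, 198]
250 [172, 166, 172] [161, 156, 163]
253 [166, 165, 171] [165, 161, 170]
256 [161, 158, 165] [161, 158, 166]
259 [124, 122, 128] [145, 141, 149]
262 [103, 27, 19] [112, 25, 25]
265 [105, 30, 30] [150, 33, 37]
268 [111, 25, 24] [182, 35, 33]
271 [123, 28, 29] [123, 28, 24]
274 [128, 33, 31] [122, 32, 27]
277 [125, 29, 23] [128, 33, 29]
280 [124, 26, 15] [133, 34, 34]
283 [129, 30, 27] [133, 36, 33]
286 [131, 31, 28] [134, 31, 31]
289 [132, 28, 28] [139, 38, 35]
292 [136, 33, 33] [137, 38, 36]
295 [140, 43, 38] [140, 40, 34]
298 [135, 36, 32] [140, 42, 38]
301 [136, 36, 36] [135, 30, 32]
304 [119, 25, 31] [116, 18, 19]
307 [114, 110, 107] [223, 222, 227]
310 [227, 228, 224] [227, 228, 230]
313 [228, 229, 225] [228, 228, 231]
316 [226, 227, 223] [228, 230, 232]
319 [227, 229, 224] [226, 228, 232]
322 [227, 229, 231] [225, 2
[... 1405 characters left out ...]
150/90) [254. 301. 255. 286.] tip F/R [263. 270.] wid 90.0 93.0
28 130 topF,topR,botF,botR(150/90) [254. 298. 255. 285.] tip F/R [263. 269.] wid 84.0 87.0
32 115 topF,topR,botF,botR(150/90) [246. 296. 259. 291.] tip F/R [274. 280.] wid 95.0 99.0
32 122 topF,topR,botF,botR(150/90) [248. 295. 260. 291.] tip F/R [274. 280.] wid 89.0 93.0
32 130 topF,topR,botF,botR(150/90) [251. 294. 261. 290.] tip F/R [274. 280.] wid 84.0 87.0
36 115 topF,topR,botF,botR(150/90) [239. 288. 262. 295.] tip F/R [284. 291.] wid 94.0 99.0
36 122 topF,topR,botF,botR(150/90) [243. 289. 264. 295.] tip F/R [285. 292.] wid 89.0 93.0
36 130 topF,topR,botF,botR(150/90) [247. 290. 266. 296.] tip F/R [286. 292.] wid 83.0 87.0
```

```bash
python3 - <<'E'
from h import *
a=np.load('pics/g3s.npy');b=np.load('pics/g2s.npy')
t=cams.grab_frame('top')
u,v=proj(cam('top'),[[470,122,160]])[0].astype(int);print(u,v)
z=lambda i,x,y,w,h:cv2.resize(i[y:y+h,x:x+w],(400,300),interpolation=cv2.INTER_CUBIC)
o=np.vstack([np.hstack([z(a,250,180,48,36),z(b,250,180,48,36)]),np.hstack([z(t,u-32,v-24,64,48),z(np.load('pics/g3w.npy'),199,220,120,90)])])
cv2.imwrite('pics/g4.png',o[...,::-1])
E
```

```text
244 237
```

View pics/g4.png

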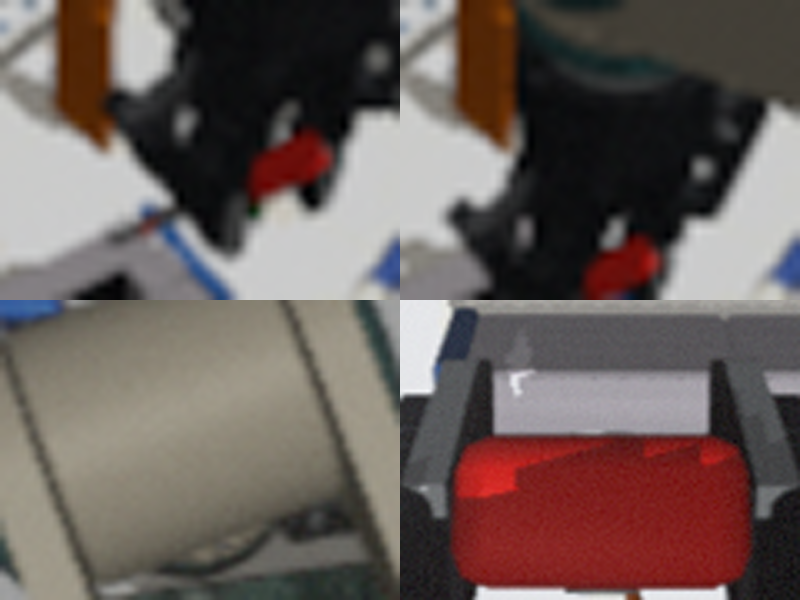

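The top-left crop shows the blade nearly edge-on: a thin dark strip from (105,240) to (180,210), with the red band at about (150,226). Edge-on means the tilt is near 31°. I refine it by projecting the corners.

```bash
python3 - <<'E'
from h import *
S=cam('scene');s=sensors.observe();Rt=Ro.from_euler('xyz',s['tool_rot']).as_matrix()
q=lambda P:((proj(S,P)-[250,180])*8.333).round().tolist()
for th in(24,27,30,33,36):
    t=np.radians(th);za=Rt@[np.sin(t),0,-np.cos(t)];xa=Rt@[-np.cos(t),0,-np.sin(t)];ya=Rt@[0,1,0]
    tip=s['ee_pos']-20*Rt[:,2]-123*za
    f=lambda x,y,z:tip+x*xa+y*ya+z*za
    print(th,'tip +y/-y',q([f(0,18,0),f(0,-18,0)]),'band',q([f(0,18,46),f(0,-18,46)]),'top',q([f(0,16,150),f(0,-16,150)]))
E
```

```text
24 tip +y/-y [[140.0, 301.0], [215.0, 262.0]] band [[172.0, 268.0], [248.0, 227.0]] top [[255.0, 181.0], [328.0, 143.0]]
27 tip +y/-y [[132.0, 287.0], [207.0, 248.0]] band [[166.0, 259.0], [243.0, 219.0]] top [[257.0, 185.0], [330.0, 147.0]]
30 tip +y/-y [[125.0, 273.0], [199.0, 234.0]] band [[161.0, 250.0], [238.0, 209.0]] top [[259.0, 188.0], [332.0, 150.0]]
33 tip +y/-y [[117.0, 258.0], [191.0, 219.0]] band [[156.0, 240.0], [233.0, 200.0]] top [[261.0, 192.0], [334.0, 154.0]]
36 tip +y/-y [[110.0, 244.0], [184.0, 205.0]] band [[152.0, 231.0], [228.0, 191.0]] top [[263.0, 195.0], [335.0, 157.0]]
```

```bash
python3 - <<'E'
from h import *
S=cam('scene');W=cam('wrist');s=sensors.observe();Rt=Ro.from_euler('xyz',s['tool_rot']).as_matrix()
def geo(p):
    t=p[0];za=Rt@[np.sin(t),0,-np.cos(t)];xa=Rt@[-np.cos(t),0,-np.sin(t)];ya=Rt@[0,1,0]
    tip=s['ee_pos']+p[1]*Rt[:,0]+p[3]*Rt[:,1]-20*Rt[:,2]-p[2]*za
    return lambda x,y,z:tip+x*xa+y*ya+z*za
def res(p):
    f=geo(p);sc=(proj(S,[f(0,18,0),f(0,18,46),f(0,16,150),f(0,-16,150)])-[250,180])*8.333
    w=proj(W,[f(-8,0,149),f(8,0,150),f(0,16,150),f(0,-16,150)])
    return np.r_[((sc-[[105,240],[143,229],[252,193],[328,140]])/8.3/.7).ravel(),(w[0,1]-261)/5,(w[1,1]-306)/5,(np.ptp(w[2:,0])-89)/2,(p[1])/3,(p[2]-122)/3,p[3]/2]
r=least_squares(res,[.6,0,120,0]);print(np.degrees(r.x[0]),r.x[1:],r.fun.round(1))
E
```

```text
34.57218367963373 [ -5.20665329 122.25017886   0.54727543] [ 0.   0.4  0.4 -0.4  0.1 -1.5 -0.4  1.1 -0.8 -0.7 -0.1 -1.7  0.1  0.3]
```

{"fn": "send_rows", "kwargs": {"deltas": "0.012 -0.025 0 0; 0.03 -0.06 0 0; 0.048 -0.10 0 0; 0.050 -0.14 0 0; 0.047 -0.18 0 0; 0.043 -0.22 0 0; 0.039 -0.25 0 0; 0.0385 -0.263 0 0"}}

```text
time_s: 8.43
ee_pos: [339.2, -120.3, 217.6]
tool_rot: [3.141, -0.001, 2.923]
ft_force: [0.5, 0.2, -0.9]
width: 31.3
grip_force: 41.4
```

{"fn": "send_rows", "kwargs": {"deltas": "-0.004 -0.02 0 -3; -0.012 -0.055 0 -7; -0.02 -0.09 0 -11; -0.028 -0.117 0 -15; -0.055 -0.142 0 -19; -0.085 -0.167 0 -23; -0.105 -0.184 0 -26; -0.110 -0.190 0 -27"}}

```text
time_s: 9.43
ee_pos: [407.0, -328.5, 217.1]
tool_rot: [3.14, -0.001, -2.886]
ft_force: [-0.5, -0.9, -1.5]
width: 31.2
grip_force: 41.4
```

```bash
python3 - <<'E'
from h import *
W,S=cam('wrist'),cam('scene');s=sensors.observe();print(s['ee_pos'].round(1),s['tool_rot'])
w=cams.grab_frame('wrist');sc=cams.grab_frame('scene');np.save('pics/h1w.npy',w);np.save('pics/h1s.npy',sc)
C,n=np.cos(np.radians(35)),np.sin(np.radians(35));p=(519.7,-348.8,.254)
def L(x,y):
    c,d=np.cos(p[2]),np.sin(p[2]);X=x*C;return [p[0]+c*X-d*y,p[1]+d*X+c*y,115+x*n]
P=[L(x,y) for x,y in((0,0),(0,23),(0,-23),(-30,55),(-30,-55),(52,55),(52,-55))]
a=proj(W,P);b=proj(S,P);print('W',a.round(1).tolist());print('S',b.round(1).tolist())
u,v=np.clip(b[0].astype(int)-[40,30],0,[432,324])
print(u,v)
o=np.vstack([cv2.resize(w[:,:],(533,400)),]);o2=cv2.resize(sc[v:v+60,u:u+80],(533,400),interpolation=cv2.INTER_CUBIC)
o=np.hstack([cv2.resize(w,(400,300)),cv2.resize(sc[v:v+60,u:u+80],(400,300),interpolation=cv2.INTER_CUBIC)])
cu=np.clip(a[0].astype(int)-[80,60],0,[352,264]);print(cu)
o=np.vstack([o,np.hstack([cv2.resize(w[cu[1]:cu[1]+120,cu[0]:cu[0]+160],(400,300)),np.zeros((300,400,3),np.uint8)])])
cv2.imwrite('pics/h1.png',o[...,::-1])
E
```

```text
[ 407.  -328.5  217.1] [ 3.13957414e+00 -9.62653928e-04 -2.88563594e+00]
W [[205.0, 304.2], [230.6, 304.2], [179.4, 304.2], [266.0, 270.0], [147.4, 270.0], [266.7, 369.1], [136.8, 369.2]]
S [[344.8, 142.6], [342.6, 146.1], [346.9, 139.2], [344.7, 156.5], [354.7, 139.9], [330.5, 141.4], [341.2, 125.3]]
304 112
[125 244]
```

View pics/h1.png

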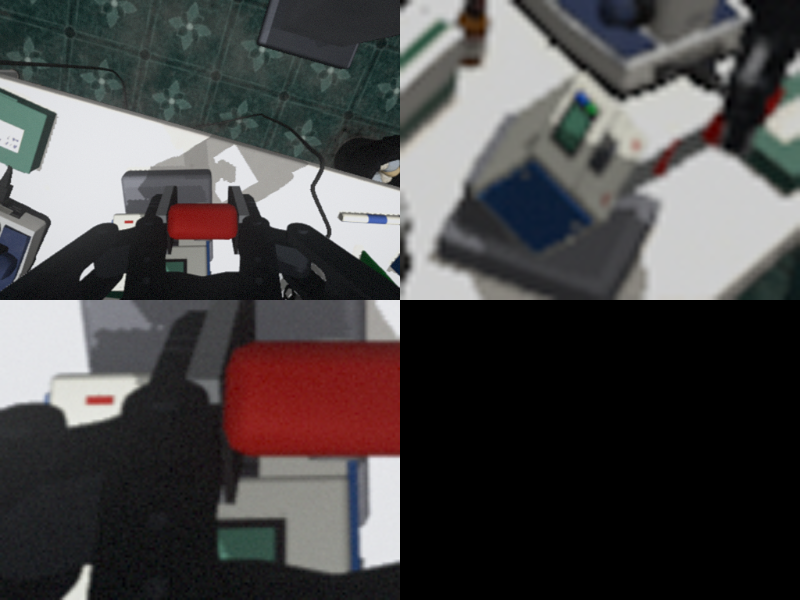

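The scene crop shows the slot at (600,152), which is full-frame 344,142.4 and within 1 px of the prediction. The blade comes out of the fingers with its red band at (670,155), which is full-frame 358,143. I refine both numerically.

```bash
python3 - <<'E'
from h import *
S,T=cam('scene'),cam('top')
for n,c,im,uv in(('S',S,np.load('pics/scene0.npy'),(344.3,142.5)),('T',T,np.load('pics/top0.npy'),(392.4,199))):
    g=cv2.cvtColor(im,cv2.COLOR_RGB2GRAY).astype(float);u,v=map(int,uv)
    y,x=np.mgrid[v-8:v+9,u-9:u+10];w=np.clip(130-g[v-8:v+9,u-9:u+10],0,None)
    k=(w>0).astype(np.uint8);_,l=cv2.connectedComponents(k);w=w*(l==l[8,9])
    ce=((x*w).sum()/w.sum(),(y*w).sum()/w.sum());print(n,np.round(ce,2),(w>0).sum(),ray(c,ce,113).round(1))
sc=np.load('pics/h1s.npy');s=sensors.observe();Rt=Ro.from_euler('xyz',s['tool_rot']).as_matrix()
h=cv2.cvtColor(sc,cv2.COLOR_RGB2HSV);m=(((h[...,0]<8)|(h[...,0]>172))&(h[...,1]>120)&(h[...,2]>50));m[:, :350]=0;m[:120]=0;m[165:]=0;m[:,390:]=0
_,l,st,ce=cv2.connectedComponentsWithStats(m.astype(np.uint8));print(st[1:].tolist(),ce[1:].round(1).tolist())
for th in(32,34.6,37):
  for e in(-5,-2,1):
    t=np.radians(th);za=Rt@[np.sin(t),0,-np.cos(t)];xa=Rt@[-np.cos(t),0,-np.sin(t)];ya=Rt@[0,1,0]
    tip=s['ee_pos']+e*Rt[:,0]-20*Rt[:,2]-122*za;f=lambda x,y,z:tip+x*xa+y*ya+z*za
    print(th,e,'band c,+y,-y',proj(S,[f(-2.5,0,46),f(-2.5,18,46),f(-2.5,-18,46)]).round(1).tolist(),'tip c',proj(S,[f(0,0,0),f(0,18,0)]).round(1).tolist())
print(sc[138:154,340:364].sum(2).tolist() and '')
for r in range(138,156):print(r,' '.join('%3d'%v for v in cv2.cvtColor(sc,cv2.COLOR_RGB2GRAY)[r,340:366]))
E
```

```text
S [343.98 142.5 ] 35 [ 523.4 -349.2  113. ]
T [391.91 198.33] 70 [ 521.3 -351.6  113. ]
[[377, 130, 3, 5, 9], [365, 135, 4, 6, 13], [355, 142, 3, 5, 6]] [[378.0, 132.0], [366.5, 137.8], [356.0, 144.2]]
32 -5 band c,+y,-y [[358.4, 144.6], [356.7, 147.4], [360.0, 141.7]] tip c [[349.6, 149.5], [347.9, 152.4]]
32 -2 band c,+y,-y [[359.1, 144.8], [357.5, 147.7], [360.8, 142.0]] tip c [[350.4, 149.8], [348.7, 152.7]]
32 1 band c,+y,-y [[359.9, 145.1], [358.2, 148.0], [361.6, 142.3]] tip c [[351.1, 150.1], [349.4, 152.9]]
34.6 -5 band c,+y,-y [[357.7, 143.9], [356.0, 146.8], [359.4, 141.1]] tip c [[348.6, 148.5], [346.9, 151.4]]
34.6 -2 band c,+y,-y [[358.5, 144.2], [356.8, 147.1], [360.2, 141.4]] tip c [[349.4, 148.8], [347.7, 151.6]]
34.6 1 band c,+y,-y [[359.3, 144.5], [357.6, 147.4], [360.9, 141.6]] tip c [[350.1, 149.1], [348.4, 151.9]]
37 -5 band c,+y,-y [[357.1, 143.3], [355.5, 146.2], [358.8, 140.5]] tip c [[347.8, 147.6], [346.1, 150.4]]
37 -2 band c,+y,-y [[357.9, 143.6], [356.2, 146.5], [359.6, 140.8]] tip c [[348.5, 147.8], [346.8, 150.7]]
37 1 band c,+y,-y [[358.7, 143.9], [35
[... 1312 characters left out ...]
 188 205 205 204 205 205 205 204 204 205 205 205 205
150 114 118 118 117 112 109 109  95  73  72  85 139 171 182 198 205 205 205 205 205 205 204 205 205 205 205
151 104 117 119 117 101  95 107  92  83  89  94 103 110 133 164 183 197 205 205 205 205 205 205 204 205 205
152  85 112 119 117 100 101 111  97  97 101 100 104 109 111 117 139 183 204 205 205 205 205 205 205 205 205
153  69  92 111 117 111 108  97  81  84  84  84  97 109 109 105 129 181 205 205 204 205 205 205 206 205 205
154  49  66  91 112 117 101  72  58  58  58  60  90 110 108  95 145 194 205 205 205 205 205 205 204 205 205
155  35  48  70  95 106  88  57  58  58  60  65  82 101 104  85 156 205 205 205 205 205 205 205 204 205 205
```

{"fn": "send_rows", "kwargs": {"deltas": "-0.003 -0.008 0.001 0; -0.009 -0.02 0.003 0; -0.016 -0.034 0.006 0; -0.022 -0.045 0.010 0; -0.025 -0.0487 0.014 0; -0.0252 -0.0487 0.0156 0; -0.0252 -0.0487 0.0156 0; -0.0252 -0.0487 0.0156 0"}}

```text
time_s: 10.52
ee_pos: [443.0, -369.1, 203.0]
tool_rot: [-3.141, 0.0, -2.886]
ft_force: [0.1, 0.8, -1.2]
width: 31.5
grip_force: 41.4
```

```bash
cat > dump.py <<'E'
from h import *
import sys
S=cam('scene');s=sensors.observe();print(s['ee_pos'].round(1),s['ft_force'].round(1),s['time_s'])
sc=cams.grab_frame('scene');np.save('pics/'+sys.argv[1]+'.npy',sc)
print('    '+' '.join('%3d'%c for c in range(334,366)))
for r in range(132,154):print(r,' '.join('%3d'%v+('r' if sc[r,334+i,0]>1.5*sc[r,334+i,1] else '') for i,v in enumerate(cv2.cvtColor(sc,cv2.COLOR_RGB2GRAY)[r,334:366])))
m=np.array([520.3,-349.5,115]);a=np.array([-.555,-.144,.819]);y=np.array([-.253,.967,0])
print(proj(S,[m,m+18*y,m-18*y,m+46*a,m+46*a+18*y,m+46*a-18*y]).round(1).tolist())
E
python3 dump.py k1
```

```text
[ 443.  -369.1  203. ] [ 0.1  0.8 -1.2] 10.525
    334 335 336 337 338 339 340 341 342 343 344 345 346 347 348 349 350 351 352 353 354 355 356 357 358 359 360 361 362 363 364 365
132  99  92 109 100  55  26  31  44  77 105 115 118 132 143 143 175 202 202 202 202 202 203 189 167 137  91  65  56  37r  29r  41r  44
133  88 101 104  74  40  38  25  40  57  81 105 115 118 145 180 197 203 203 203 203 194 175 137  87  65  65  66  60  60  53r  45r  40
134  93 103  85  45  45  48  38  35  42  63  97 114 112 109 134 176 198 203 203 191 155 101  64r  63  64  64  66  84 130 136 106  74
135 101  94  54  42  50  49  47  35  24  73 108 115 109 110 116 137 181 203 191 149  87  49r  60  64  63  85 128 158 186 192 175 157
136 106  80  39  48  51  50  50  41  63 101 117 113 110 114 116 115 147 167 140  90  50r  62r  68  72  88 138 186 202 203 203 203 203
137 100  57  41  50  49  50  48  44  87 115 112 105 109 116 110 102  98  86  68  55r  53r  67  87 132 161 184 203 203 203 203 203 190
138  74  40  47  50  51  50  48  71 102 116  97  84 107 110  96  77  71  68  58  42r  60r 118 159 186 202 203 202 203 
[... 1394 characters left out ...]
106 110 144 177 195 204 204 203 203 203 204 204 203 203 203 203 203 203 203
150  27  31  50  63  80 143 183 190 191 190 183 148 112 102  74  68 106 145 163 176 195 203 202 204 203 203 204 203 203 204 203 203
151  27  26  34  49  63 106 156 185 191 190 165 142 130  87  58  57  56  60  73 110 150 178 195 203 203 203 203 203 203 203 203 204
152  26  28  26  34  56  68 112 168 190 190 162 162 148  70  56  57  57  61  66  67  77 127 181 203 203 203 203 203 203 203 203 203
153  26  27  28  26  44  65  84 127 172 189 180 170 129  57  57  57  58  62  65  66  64 117 179 203 203 203 203 204 203 203 203 203
[[344.7, 142.5], [343.1, 145.2], [346.4, 139.8], [353.0, 137.5], [351.4, 140.2], [354.7, 134.8]]
```

{"fn": "send_rows", "kwargs": {"deltas": "-0.002 0 0.003 0; -0.004 0 0.006 0; -0.006 0 0.009 0; -0.008 0 0.0115 0; -0.008 0 0.0115 0", "newtons": 25}}

```text
time_s: 11.2
ee_pos: [450.9, -367.1, 190.8]
tool_rot: [3.141, -0.0, -2.886]
ft_force: [0.9, 0.1, -1.4]
width: 31.6
grip_force: 41.4
```

{"fn": "send_rows", "kwargs": {"deltas": "-0.0017 0 0.0025 0; -0.0035 0 0.005 0; -0.0057 0 0.0082 0; -0.0057 0 0.0082 0"}}

```text
time_s: 11.7
ee_pos: [456.3, -365.6, 182.5]
tool_rot: [3.141, -0.0, -2.886]
ft_force: [0.5, 0.5, -1.1]
width: 31.4
grip_force: 41.4
```

```bash
python3 dump.py k2
```

```text
[ 456.3 -365.6  182.5] [ 0.5  0.5 -1.1] 11.7
    334 335 336 337 338 339 340 341 342 343 344 345 346 347 348 349 350 351 352 353 354 355 356 357 358 359 360 361 362 363 364 365
132  89  92 109 100  55  26  30  43  77 105 115 118 133 144 142 176 203 203 202 202 203 203 196 176 121  27r  32r  29  16  11  15  13
133  88 101 105  74  40  39  22  40  57  81 106 114 117 145 180 197 203 203 203 202 203 190 157 105  48r  30r  46r  41  17  13  13  19
134  93 103  85  45  46  48  38  34  41  62  97 114 113 108 134 176 198 203 202 190 168 138  87  44r  29r  30r  45r  38  14  15  15  37
135 102  95  54  41  51  49  48  36  22  74 108 115 110 110 116 137 181 188 174 149  91  64  58  44r  33r  33r  40r  28  16  15  18  47
136 106  79  39  48  51  49  50  41  63 100 117 113 110 114 116 116 144 137 104  93  65  65  64  56  43r  41r  37r  19  16  14  27  64
137 101  56  41  50  51  50  48  44  88 115 112 106 109 116 114 105  91  67r  60  64  63  65  86 127 132 117  92  29  19  12  36  74
138  74  39  48  50  51  50  48  70 103 116  98  85 107 111  99  79  55r  58r  67  64  85 128 159 187 191 181 167 
[... 1403 characters left out ...]
106 110 143 176 196 203 203 203 203 203 203 203 203 204 203 203 203 203 203
150  26  32  50  64 105 156 184 190 191 191 156 107 111 102  74  68 107 146 165 179 196 204 204 203 203 203 203 204 203 203 203 203
151  27  27  33  61  72 106 157 185 191 190 153 100 105  87  58  58  57  59  80 124 162 182 196 203 203 203 203 204 204 204 203 203
152  26  27  26  50  70  72 112 168 177 161 134 107 101  70  58  57  57  62  66  93 117 138 181 203 204 203 203 204 203 203 204 204
153  27  28  27  27  50  69  84 127 137 116 110 107  89  58  57  57  57  63  66  90 104 128 180 203 203 203 203 203 203 203 204 203
[[344.7, 142.5], [343.1, 145.2], [346.4, 139.8], [353.0, 137.5], [351.4, 140.2], [354.7, 134.8]]
```

{"fn": "send_rows", "kwargs": {"deltas": "-0.0017 0 0.0025 0; -0.0035 0 0.005 0; -0.0057 0 0.0082 0; -0.0086 0 0.0123 0; -0.0115 0 0.0164 0; -0.0115 0 0.0164 0"}}

```text
time_s: 12.5
ee_pos: [467.5, -362.6, 165.9]
tool_rot: [3.141, -0.0, -2.886]
ft_force: [-0.5, -0.2, -1.0]
width: 31.6
grip_force: 41.4
```

{"fn": "send_rows", "kwargs": {"deltas": "-0.0017 0 0.0025 0; -0.0035 0 0.005 0; -0.0052 0 0.0074 0; -0.0069 0 0.0098 0; -0.0069 0 0.0098 0"}}

```text
time_s: 13.12
ee_pos: [474.1, -361.0, 156.4]
tool_rot: [3.141, -0.0, -2.886]
ft_force: [0.8, 0.1, -2.1]
width: 31.5
grip_force: 41.4
```

```bash
python3 dump.py k3 | sed -n '1,18p;$p'; python3 - <<'E'
from h import *
t=cams.grab_frame('top');w=cams.grab_frame('wrist');a=np.load('pics/k3.npy')
z=lambda i,x,y,w,h:cv2.resize(i[y:y+h,x:x+w],(400,300),interpolation=cv2.INTER_CUBIC)
o=np.hstack([z(a,324,122,40,30),cv2.resize(w,(400,300))]);cv2.imwrite('pics/k3.png',o[...,::-1])
E
```

```text
[ 474.1 -361.   156.4] [ 0.8  0.1 -2.1] 13.125
    334 335 336 337 338 339 340 341 342 343 344 345 346 347 348 349 350 351 352 353 354 355 356 357 358 359 360 361 362 363 364 365
132  89  92 108  99  55  26  30  44  76 106 115 117 132 143 144 176 202 203 202 154  43  12  19  21  16  13  13  18  31r  38r  95r 170
133  88 101 104  74  41  38  24  41  57  81 105 115 117 145 181 197 202 202 203 154  43  13  17  18  13  11  14  19  35r  52r 138 192
134  93 103  84  46  46  49  38  35  43  62  97 115 112 108 133 175 198 203 183 121  33  15  20  20  15  10  14  21  32r  93 169 203
135 102  95  54  41  50  50  48  35  24  73 108 115 110 110 116 137 181 189 133  43r  21r  17  15  18  17  14  16  19r  62 142 191 203
136 106  79  40  48  50  50  49  40  62 100 116 114 110 114 115 115 146 140  75  31r  38r  29  11  13  12  18  25  57 128 185 203 203
137 100  56  43  51  51  50  48  45  88 115 112 105 108 116 110 101  94  71  33r  29r  45r  38  11  13  14  33  91 141 182 203 203 190
138  74  40  48  51  50  51  48  70 103 116  97  85 103 106  93  72  58  40r  30r  31r  39r  30  12  15  17  49 140
[... 623 characters left out ...]
2  96 104 127 178 203 203 203 194 177 170 188 203 203 202 203 203 203
144 116 157 190 169 149 136 116  88  42r  38r  51r  67  83  98 103 103 108 154 194 202 203 203 203 204 203 203 203 203 203 203 203 203
145 108 159 190 190 189 173 133  89  57r  32r  48r  78  98 103 103 104 126 176 203 202 203 202 203 202 203 203 203 203 203 203 203 203
146  88 152 189 190 188 183 163 129  89  59  69  95 104 103 103 107 153 194 202 204 203 203 203 203 202 203 204 204 203 203 203 203
147  65 118 168 187 189 178 177 173 132  97 100 107 102 103 103 124 176 204 203 203 203 203 203 203 203 203 202 203 203 203 203 204
[[344.7, 142.5], [343.1, 145.2], [346.4, 139.8], [353.0, 137.5], [351.4, 140.2], [354.7, 134.8]]
```

View pics/k3.png

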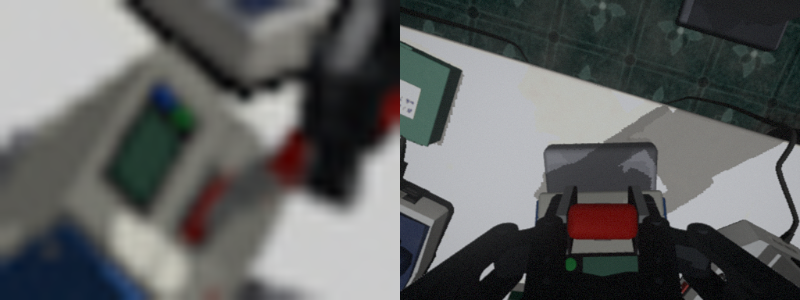

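The band is at the slot's mouth (left crop about 205,210). I measure its position along the slot axis numerically.

```bash
python3 - <<'E'
from h import *
m0=np.array([344.3,142.5]);B=np.c_[np.array([8.3,-5.0])/46,np.array([-1.65,2.7])/18]
v,u=np.mgrid[130:150,338:364];ab=np.linalg.solve(B,np.c_[u.ravel(),v.ravel()].T-m0[:,None])
for k in('k1','k2','k3'):
    i=np.load(f'pics/{k}.npy').astype(float)[130:150,338:364];w=np.clip(i[...,0]-1.25*np.maximum(i[...,1],i[...,2])-0,0,None).ravel()
    w=w*(abs(ab[1])<16)
    h,e=np.histogram(ab[0],np.arange(-20,100,3),weights=w);print(k,[(int(a),int(c)) for a,c in zip(e,h) if c>5])
E
```

```text
k1 [(43, 12), (46, 49), (49, 37), (52, 88), (55, 48), (58, 33), (61, 5), (88, 8), (91, 53)]
k2 [(19, 16), (22, 58), (25, 73), (28, 27), (31, 77), (34, 25), (64, 36), (67, 49), (70, 34), (73, 65), (76, 70), (79, 80), (82, 60), (85, 28), (88, 52), (91, 20)]
k3 [(-17, 10), (-14, 21), (-11, 36), (-8, 56), (-5, 47), (-2, 58), (1, 20), (4, 16), (28, 5), (34, 39), (37, 60), (40, 73), (43, 63), (46, 108), (49, 26), (52, 55), (55, 25), (58, 20), (91, 19)]
```

{"fn": "send_rows", "kwargs": {"deltas": "0.0006 0 -0.0008 0; 0.0006 0 -0.0008 0; 0.0006 0 -0.0008 0; 0.0006 0 -0.0008 0; 0.0006 0 -0.0008 0; 0.0006 0 -0.0008 0; 0.0006 0 -0.0008 0; 0.0006 0 -0.0008 0"}}

```text
time_s: 14.28
ee_pos: [473.5, -361.3, 157.5]
tool_rot: [3.141, 0.0, -2.887]
ft_force: [-0.4, 0.6, -0.4]
width: 31.5
grip_force: 41.4
```

{"fn": "send_rows", "kwargs": {"deltas": "0 0 0 0; 0 0 0 0; 0 0 0 0; 0 0 0 0; 0 0 0 0; 0 0 0 0; 0 0 0 0; 0 0 0 0"}}

```text
time_s: 15.28
ee_pos: [473.5, -361.3, 157.5]
tool_rot: [3.141, 0.0, -2.887]
ft_force: [-0.0, 0.1, -0.8]
width: 31.5
grip_force: 41.4
```

{"fn": "send_rows", "kwargs": {"deltas": "0 0 0 0; 0 0 0 0; 0 0 0 0; 0 0 0 0; 0 0 0 0; 0 0 0 0; 0 0 0 0; 0 0 0 0"}}

```text
time_s: 16.27
ee_pos: [473.5, -361.3, 157.6]
tool_rot: [3.142, 0.0, -2.887]
ft_force: [-0.0, -0.1, -1.3]
width: 31.9
grip_force: 41.4
```

{"fn": "send_rows", "kwargs": {"deltas": "0 0 0 0; 0 0 0 0; 0 0 0 0; 0 0 0 0"}}

```text
time_s: 16.77
ee_pos: [473.5, -361.3, 157.6]
tool_rot: [3.142, 0.0, -2.887]
ft_force: [0.0, 0.4, -1.8]
width: 31.4
grip_force: 41.4
```

{"fn": "send_rows", "kwargs": {"deltas": "0.003 0 -0.004 0; 0.009 0 -0.013 0; 0.017 0 -0.0245 0; 0.0255 0 -0.0365 0; 0.034 0 -0.0485 0; 0.0415 0 -0.059 0; 0.0459 0 -0.0655 0; 0.0459 0 -0.0655 0"}}

```text
time_s: 17.77
ee_pos: [429.0, -373.1, 223.7]
tool_rot: [-3.141, 0.001, -2.887]
ft_force: [-0.6, 0.3, -1.2]
width: 31.6
grip_force: 41.4
```

{"fn": "send_rows", "kwargs": {"deltas": "0.006 0.02 0 0; 0.015 0.05 0 2; 0.030 0.088 0 5; 0.045 0.126 0 9; 0.051 0.16 0 13; 0.042 0.20 0 18; 0.031 0.235 0 23; 0.0224 0.2673 0 27"}}

```text
time_s: 18.77
ee_pos: [339.8, -118.5, 222.7]
tool_rot: [3.141, -0.0, 2.923]
ft_force: [0.8, 0.4, -0.8]
width: 31.5
grip_force: 41.4
```

{"fn": "send_rows", "kwargs": {"deltas": "0.003 0.02 0 0; 0.007 0.055 0 0; 0.0105 0.095 0 0; 0.0115 0.13 0 0; 0.0095 0.163 0 0; -0.008 0.203 0.001 0; -0.027 0.24 0.003 0; -0.0385 0.263 0.0035 0"}}

```text
time_s: 19.77
ee_pos: [434.4, 130.4, 218.6]
tool_rot: [-3.141, -0.002, 2.927]
ft_force: [0.2, 0.8, -0.4]
width: 31.6
grip_force: 41.4
```

{"fn": "send_rows", "kwargs": {"deltas": "0 0 0 0; 0 0 0 0"}}

```text
time_s: 20.02
ee_pos: [433.6, 128.5, 219.2]
tool_rot: [-3.141, -0.001, 2.926]
ft_force: [0.0, -0.1, -0.8]
width: 31.5
grip_force: 41.4
```

```bash
python3 - <<'E'
from h import *
S=cam('scene');W=cam('wrist');s=sensors.observe();Rt=Ro.from_euler('xyz',s['tool_rot']).as_matrix();print(s['ee_pos'].round(1),s['tool_rot'])
sc=cams.grab_frame('scene');w=cams.grab_frame('wrist');np.save('pics/r1s.npy',sc)
def M(i):
    h=cv2.cvtColor(i,cv2.COLOR_RGB2HSV);return (((h[...,0]<6)|(h[...,0]>174))&(h[...,1]>140)&(h[...,2]>60)).astype(np.uint8)
n,l,st,ce=cv2.connectedComponentsWithStats(M(w));print([x.tolist() for x in st[1:] if x[4]>500])
a=np.load('pics/g3s.npy')
for im in(a,sc):
    i=im[195:218,255:292].astype(float);r=np.clip(i[...,0]-1.3*np.maximum(i[...,1],i[...,2]),0,None)
    v,u=np.nonzero(r>8);print([(int(x)+255,int(y)+195) for x,y in zip(u,v) if x<22])
    g=cv2.cvtColor(im,cv2.COLOR_RGB2GRAY)
    for y in range(200,214):print(y,' '.join('%3d'%q for q in g[y,256:282]))
E
```

```text
[433.6 128.5 219.2] [-3.14115504e+00 -8.33991944e-04  2.92561279e+00]
[[214, 261, 91, 46, 3909]]
[(260, 195), (261, 195), (262, 195), (263, 195), (261, 196), (262, 196), (268, 206), (267, 207)]
200 203 202 203 203 203 203 203 202 203 203 179 113  37  15  14  13  15  15  19  21  17  14  14  14  33  42
201 203 203 203 202 202 203 202 203 203 203 203 179 119  54  15  13  13  14  15  14  15  14  14  18  32  39
202 203 203 203 203 203 203 203 203 203 203 203 203 183 120  33  14  14  12  14  11  13  16  17  20  32  36
203 203 203 203 204 202 203 203 203 203 203 203 195 195 178 108  12  15  12  14  12  11  23  37  35  26  65
204 203 203 203 203 203 203 202 202 202 203 187 152 151 164 119  26  15  14  15  13  17  36  54  46  30 102
205 203 202 203 202 203 203 203 202 193 192 163  88  78  75  58  58  46  13   9  12  19  43  59  49  38 131
206 203 202 203 203 203 203 196 187 166 153 131  69  56  59  73 126 123  55  13  13  23  47  61  90 112 162
207 203 202 203 202 203 194 168 141 122  94  70  74  84  79  85 150 174 119  25  15  27  52  61 118 166 191
208 203 203 203 195 181 163 127  87  70  8
[... 1478 characters left out ...]
  77  76 146 174 127  55  11  17  46  69 104 154 190
208 203 203 203 194 181 163 133 100  75  70  83 109 135 118  72 110 173 183 124  45  19  47  68 120 179 204
209 202 195 181 162 140 129 118 103 102 106 115 125 144 134 104  94 132 186 181 123  60  53  67 121 180 203
210 180 163 139 129 127 127 127 127 126 125 124 125 124 126 131 114  90 144 191 183 143 112 130 165 191 203
211 139 129 127 127 127 127 126 125 120 121 127 127 127 127 128 122  98  97 149 190 194 177 187 202 202 203
212 128 128 129 128 126 126 115  99  83 100 126 129 128 127 126 123 101  78  97 148 189 203 203 203 203 202
213 128 128 127 127 116  99  77  34  11  62 104 124 129 127 123 117 110  93  75  95 147 189 203 203 202 202
```

{"fn": "send_rows", "kwargs": {"deltas": "0 0.0008 0.012 0; 0 0.0008 0.032 0; -0.002 0.0008 0.046 0; -0.010 0.0008 0.061 0; -0.018 0.0008 0.072 0; -0.026 0.0008 0.084 0; -0.032 0.0008 0.092 0; -0.0344 0.0008 0.096 0"}}

```text
time_s: 21.12
ee_pos: [468.1, 122.0, 123.0]
tool_rot: [-3.141, -0.001, 2.925]
ft_force: [-0.1, -0.1, -0.4]
width: 31.1
grip_force: 41.4
```

{"fn": "send_rows", "kwargs": {"deltas": "0 0 0 0; 0 0 0 0"}}

```text
time_s: 21.38
ee_pos: [467.9, 122.3, 124.0]
tool_rot: [3.141, 0.001, 2.926]
ft_force: [-0.0, 0.9, -1.5]
width: 31.1
grip_force: 41.4
```

{"fn": "send_rows", "kwargs": {"deltas": "0.001 0 0.0015 0; -0.0086 0 -0.0040 0; -0.0195 0 -0.0095 0; -0.031 0 -0.0135 0; -0.043 0 -0.0163 0; -0.055 0 -0.0178 0; -0.0665 0 -0.018 0; -0.0695 0 -0.018 0", "jaw": 1, "newtons": 22}}

```text
time_s: 22.38
ee_pos: [536.3, 107.0, 141.3]
tool_rot: [-3.142, -0.0, 2.925]
ft_force: [-3.4, 0.8, 0.8]
width: 31.3
grip_force: 41.2
```

{"fn": "send_rows", "kwargs": {"deltas": "0 0 0 0; 0 0 0 0"}}

```text
time_s: 22.62
ee_pos: [535.7, 107.1, 141.3]
tool_rot: [-3.141, 0.001, 2.925]
ft_force: [-1.7, 0.3, -0.9]
width: 31.4
grip_force: 41.0
```

```bash
cat > up.py <<'E'
from h import *
W=cam('wrist');s=sensors.observe();Rt=Ro.from_euler('xyz',s['tool_rot']).as_matrix();print(s['ee_pos'].round(1))
w=cams.grab_frame('wrist')
h=cv2.cvtColor(w,cv2.COLOR_RGB2HSV);m=(((h[...,0]<6)|(h[...,0]>174))&(h[...,1]>140)&(h[...,2]>40)).astype(np.uint8)
n,l,st,ce=cv2.connectedComponentsWithStats(m);print([x.tolist() for x in st[1:] if x[4]>30])
for th in(-4,0,4,10):
    t=np.radians(th);za=Rt@[np.sin(t),0,-np.cos(t)];xa=Rt@[-np.cos(t),0,-np.sin(t)]
    tip=s['ee_pos']-3*Rt[:,0]-20*Rt[:,2]-121*za;f=lambda x,z:tip+x*xa+z*za
    print(th,'band top/bot, handle bot/top front',proj(W,[f(-2.5,52),f(-2.5,40),f(-8,90),f(-8,150)])[:,1].round(),'tip z',tip.round(1))
g3=np.load('pics/g1w.npy');h=cv2.cvtColor(g3,cv2.COLOR_RGB2HSV);m=(((h[...,0]<6)|(h[...,0]>174))&(h[...,1]>140)&(h[...,2]>40)).astype(np.uint8)
n,l,st,ce=cv2.connectedComponentsWithStats(m);print('g1 ref (z145.2)',[x.tolist() for x in st[1:] if x[4]>30])
E
python3 up.py
```

```text
[535.7 107.1 141.3]
[[232, 211, 56, 7, 283], [214, 235, 91, 101, 6217]]
-4 band top/bot, handle bot/top front [210. 203. 230. 309.] tip z [530.4 108.3  40.6]
0 band top/bot, handle bot/top front [217. 211. 233. 303.] tip z [538.7 106.5  40.3]
4 band top/bot, handle bot/top front [224. 219. 237. 297.] tip z [546.9 104.7  40.6]
10 band top/bot, handle bot/top front [235. 231. 242. 288.] tip z [559.2 102.   42.2]
g1 ref (z145.2) [[232, 209, 55, 7, 292], [214, 235, 91, 101, 6221]]
```

{"fn": "send_rows", "kwargs": {"deltas": "0 0 0.004 0; 0 0 0.009 0; 0 0 0.014 0; 0 0 0.019 0; 0 0 0.024 0; 0 0 0.027 0; 0 0 0.027 0"}}

```text
time_s: 23.55
ee_pos: [535.7, 107.2, 114.3]
tool_rot: [-3.142, -0.0, 2.925]
ft_force: [-0.4, -0.2, -2.0]
width: 31.4
grip_force: 41.0
```

{"fn": "send_rows", "kwargs": {"deltas": "0 0 0.001 0; 0 0 0.002 0; 0 0 0.002 0; 0 0 0.002 0"}}

```text
time_s: 24.05
ee_pos: [535.7, 107.3, 112.6]
tool_rot: [3.141, 0.0, 2.925]
ft_force: [-0.2, -0.3, -1.8]
width: 31.9
grip_force: 41.0
```

{"fn": "send_rows", "kwargs": {"deltas": "0 0 0.0005 0; 0 0 0.001 0; 0 0 0.001 0; 0 0 0.001 0"}}

```text
time_s: 24.55
ee_pos: [535.8, 107.3, 111.8]
tool_rot: [3.141, 0.0, 2.925]
ft_force: [-1.4, -0.8, 2.4]
width: 31.7
grip_force: 41.3
```

{"fn": "send_rows", "kwargs": {"deltas": "0 0 0 0; 0 0 0 0; 0 0 0 0; 0 0 0 0; 0 0 0 0; 0 0 0 0; 0 0 0 0; 0 0 0 0", "jaw": 0}}

```text
time_s: 25.55
ee_pos: [535.7, 107.3, 111.6]
tool_rot: [3.141, 0.0, 2.925]
ft_force: [0.2, 0.3, 0.2]
width: 85.0
grip_force: 0.0
```

{"fn": "send_rows", "kwargs": {"deltas": "0 0 -0.01 0; 0 0 -0.03 0; 0 0 -0.06 0; 0 0 -0.09 0; 0 0 -0.11 0; 0 0 -0.119 0; 0 0 -0.119 0; 0 0 -0.119 0"}}

```text
time_s: 26.55
ee_pos: [535.3, 107.2, 229.5]
tool_rot: [-3.141, -0.002, 2.925]
ft_force: [0.5, -0.2, -0.1]
width: 85.5
grip_force: 0.0
```

```bash
python3 - <<'E'
from h import *
s=sensors.observe();print(s['ee_pos'].round(1),s['time_s'],s['ft_force'].round(1))
w=cams.grab_frame('wrist');k=800/512
for im in(np.load('pics/w1.npy'),w):
    h=cv2.cvtColor(im,cv2.COLOR_RGB2HSV);m=(((h[...,0]<6)|(h[...,0]>174))&(h[...,1]>140)&(h[...,2]>60)).astype(np.uint8)
    n,l,st,ce=cv2.connectedComponentsWithStats(m)
    print([((st[j]*k).round().tolist(),(ce[j]*k).round().tolist()) for j in range(1,n) if st[j,4]>30])
W=cam('wrist')
c,d=np.cos(-.2165),np.sin(-.2165)
print((proj(W,[[543.2+c*x-d*y,151.6+d*x+c*y,z] for x,y,z in((-8,-45,162),(8,-45,162),(-8,-45,102),(0,-61,162),(0,-29,162))])*k).round())
cv2.imwrite('pics/end.png',cv2.resize(w,(640,480))[...,::-1])
E
```

```text
[535.3 107.2 229.5] 26.55 [ 0.5 -0.2 -0.1]
[([366.0, 277.0, 59.0, 5.0, 108.0], [395.0, 277.0]), ([358.0, 289.0, 69.0, 62.0, 1875.0], [392.0, 326.0])]
[([388.0, 272.0, 45.0, 5.0, 102.0], [409.0, 273.0]), ([372.0, 284.0, 69.0, 61.0, 1912.0], [405.0, 321.0])]
[[404. 303.]
 [404. 337.]
 [404. 272.]
 [368. 320.]
 [440. 320.]]
```

View pics/end.png

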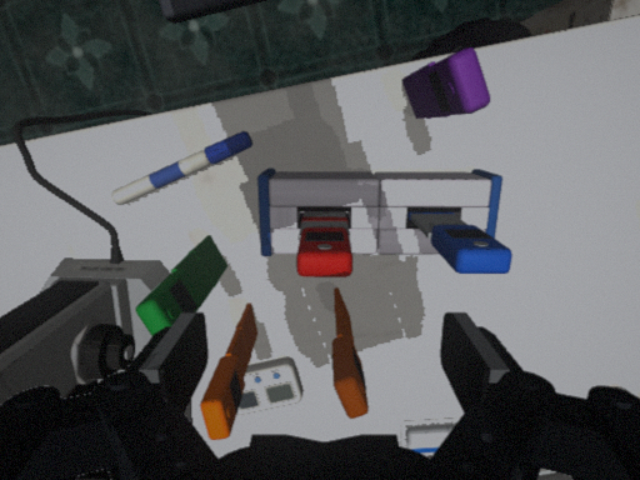

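The red gauge is back in its slot (picture 325,250) at the same apparent size and height as at the start. Blue, the look-alikes and the bystanders are where they were, and the gripper is clear.

```bash
python3 -c "
from workcell import job
print(job.hand_in())"
```

```text
the job is handed in; nothing more can be done
None
```

The job is handed in at about 27 s: the red gauge went into the slot with its band at the mouth (estimated within about 3 mm of the band's centre), was held over 2 s, and is back down and released in its stand slot, with at most a slight lean.

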